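Balance a bronze rosette on the turntable dome and draw the index pin

ROBOT

A 7-joint arm with a two-finger parallel gripper is mounted at the origin on the work surface. World frame = base frame: x ahead of the robot, y to its left, z up, the work surface at z = 0. Lengths are in m, angles in rad, forces in N, time in s.
With the tool pointing down it reaches from about 0.4 to 0.9 m from the base axis. Payload 5.5 kg.
Tool frame: the origin (TCP) lies midway between the tips of the shut fingers; the grasp point (between the pads) lies 19 mm behind it (grasp_offset is the z of the grasp point in the tool frame, in m); z points along the fingers, y is the line along which they close (so a half turn about z gives the same grasp; the last joint's range is limited). The gripper opens to 92 mm and grips with 3 to 60 N. Pads are 19 mm wide; open, the fingers measure 130 mm over their backs; the gripper's body (75 mm by 190 mm) begins 47 mm behind the grasp point.
Start: joints at [1.55, 0.501, -0.427, 1.55, 0.221, 1.138, -0.21], TCP at [0.182, -0.624, 0.197] pointing down, gripper open.
Joint ranges: [-2.88, 2.88], [-0.31, 2.03], [-1.54, 1.56], [0.2, 2.42], [-1.41, 4.55], [0.19, 2.02], [-2.57, 2.57]. Speed limits (rad/s): [2.57, 2.57, 3.14, 3.14, 3.14, 3.14, 3.14].

INTERFACE

Orientations are given as a unit quaternion [w, x, y, z].
In Python, from plant import * gives the robot as it stands.
- The arm moves only by the shell command python3 -m pendant 'ROWS' [OPENING]. ROWS is text: rows parted by semicolons, each of 6 numbers parted by spaces: the shift along the world's x, y, z in cm, then the turn, a rotation vector about the world's x, y, z in rad. A call has exactly 10 rows; each row shifts and turns the commanded pose from where the row before left it; what a row does not reach is not made up. A row lasts 1/8 s, in which the tool goes at most 62.5 mm and 10.7 degrees, less where a joint would pass 70% of its speed; a pose out of reach is approached as far as the arm can. A call is refused whole if a number of a shift passes 6.25 or a number of a turn 0.188, either way. A call with a gripper value outside its range is refused whole. OPENING is the opening, from -1 (shut) to 1 (fully open), so that 0 is half open, set as the call begins (- or left out, the last holds). The fingers move at their own pace and stop on an object; the grip force is fixed at half the most. Time passes only in rows, so rows that do not move let the fingers close, or fill a call up. It gives the time, the measured TCP pose, the force and the opening at its end, in the units of the state.
- read_state(): the state, without advancing time (a new reading comes with each control period).
- get_image(name): name is "scene" or "side" or "wrist"; returns (picture, depth): 384x512x3 uint8, blue, green, red; 384x512 float32, m along the optical axis (not along the pixel's ray), 0 where there is no reading.
- get_calibration(name): a dict with "vfov" (degrees; the focal length in pixels is half the picture's height over the tangent of half this angle, whatever the lens; pixels are square), "cx", "cy" (the principal point, pixels), "k1" (the pictures are not rectified: a ray, as slopes to the right and down, at radius r is drawn at 1 + k1 r^2 times it, then the intrinsics apply), "R" (3x3) and "t" (3): a world point X has camera coordinates R X + t. Camera axes: x right, y down, z forward; pixel columns grow to the right and rows downward; lengths in m; the calibration is good to about 2 mm. A picture is of the moment at which its call begins: read the wrist's pose just before it. get_calibration takes no time and is no camera call; for the wrist camera it gives the pose at the moment of the call.
- sign_off(): hands the job in, once; it reports no verdict.
Trained networks look in the newest picture that a camera, given by its name, has taken for a name from the list of things; names that differ only in an ending like _2 or _b are one class to them, and where a whole thing is asked for, a point or a joint stands for the part that bears it (a point fixed in the world has none). Each returns a list of dicts, best first, with "conf" (0 to 1); they miss things now and then, are a little off and sometimes report something else, mostly with a low value. They report only what shows in the picture. A call takes as long as a camera call. They do not tell look-alikes from the thing itself.
- find_in(thing, camera): "xyz" ([x, y, z] in m, in world coordinates, good to about 4 mm: the middle of the surface that is visible of it).
- trace(thing, camera): "mask" (384x512 bool, what is visible of it).
The state is a dict: "time": time; "joint_pos": joint angles; "dq": joint speeds; "joint_torque": joint torques, N m; "tool_pos": TCP position; "ee_rot": TCP orientation; "force": force on the tool from outside, world axes, zero at the start; "moment": the same for the moment, N m; "grip_width": finger opening in m.
Only numpy, scipy, OpenCV 4.12 (cv2) and the standard library are available. Lean on these libraries where they do the work, as an engineer would, in place of code of your own. Each camera call takes 0.05 s, during which the arm holds its last target. There are 200 camera calls.

TASK

Balance the bronze rosette upright on the crown of the white plaster dome on the turntable, and let go of it. Then take the red knob of the turntable's sprung index pin, pull it all the way up so the pin is clear of its hole in the plate, and finish while still holding it there, so that I can turn the table; the rosette must stay balanced, and the two other castings and the wax tin must be left where they are.

Things in the scene. Friction and masses are not known exactly. Their poses are not given: they have to be found in the camera images.
- rosette: Loose bronze rosette, 0.25 to 0.5 kg, round about z: flat brown disc 64 mm across, 10 mm thick, with a polished rose bud 36 mm across on top, to grip by; the bud's sides are upright from 16 to 34 mm above the underside; 45 mm high overall, centre of mass about 15 mm up. Starts upright on the board. Origin: centre of the flat underside; z up through the bud.
- board: Fixed plywood board 300 mm (its x) by 130 mm (its y) by 12 mm thick, lying on the table; the rosette stands near its middle, a figure near each end in its x. Origin: centre of its underside.
- turntable: Fixed turntable (does not turn here; only its place and yaw vary): aluminium plate of radius 100 mm, top 50 mm above the table, white dome at its centre. On its -x side a blue bracket, top 88 mm above the table, 44 mm wide in y, reaches over the rim from 143 to 70 mm from the centre; it carries the index pin 88 mm from the centre. Origin: centre of the underside, z up.
- dome: Fixed white plaster hemisphere of radius 60 mm on the turntable plate. Origin: its sphere centre, 50 mm above the table; z up.
- dome_top (a point): The crown (highest point) of the plaster dome, 110 mm above the table, where the rosette's underside is to rest.
- knob (a point): Centre of the red ribbed cylindrical knob, 28 mm in diameter and 36 mm high, on top of the index pin: 114 mm above the table when the pin is seated (knob from 96 to 132 mm, its underside 8 mm over the bracket). It moves straight up and down with the pin.
- index_pin (a joint): Travel of the sprung index pin in m: 0 = seated (tip 15 mm deep in its hole in the plate), growing as the knob is pulled straight up; the tip leaves the hole at 0.015, the stop (fully back) is at 0.030. The spring pulls down with 7 N seated, 13 N at the stop, plus 1.2 N of weight; it snaps back if let go.
- figure_a: Bystander: small loose brown bronze figure, 42 mm in diameter at the foot, 70 mm high, at the +x end of the board. Origin: centre of its underside.
- figure_b: Bystander: the same kind of figure at the -x end of the board. Origin: centre of its underside.
- wax_tin: Bystander: loose steel tin, 60 mm in diameter, 50 mm high, standing on the table beyond the work. Origin: centre of its underside.
Mind the look-alikes: they are no part of the job. Leave any turquoise look-alike of the rosette alone.

How it is judged:
By the outcome, as a careful person would: the job done as asked, in the order asked, and still so for the second after the job is handed in, while the arm keeps its last pose, push and grip.
It also fails if it takes over 51 s, if anything falls off the work surface, if the arm or the gripper's body presses on something with over 40 N, if the wrist force passes 120 N, or if a joint passes its speed limit or range.

## Working session

There is one attempt and no reset: what is moved stays moved. The work goes in short steps, Python scripts to look and compute and a shell command to move; the robot and the scene stay as the last step left them, time stands still between calls to the robot, and variables do not carry over. Pictures are saved under pics/ and viewed, on a budget of 10 in all, crops included, one or two more only if the job needs it, and the job is handed in when it is done.

```bash
mkdir -p pics; ls; cat > h.py <<'E'
from plant import *
import numpy as np, cv2
def pts(name,depth,mask=None):
    c=get_calibration(name);H,W=depth.shape;f=H/2/np.tan(np.radians(c["vfov"])/2)
    m=depth>0
    if mask is not None:m&=mask
    v,u=np.nonzero(m);z=depth[v,u]
    k=c["k1"];xy=np.stack([(u-c["cx"])/f,(v-c["cy"])/f],1);s=xy.copy()
    for _ in range(8): s=xy/(1+k*(s**2).sum(1,keepdims=True))
    P=np.c_[s*z[:,None],z]
    return (P-np.array(c["t"]))@np.array(c["R"]),u,v
def uv(name,X):
    c=get_calibration(name);f=192/np.tan(np.radians(c["vfov"])/2)
    p=np.array(c["R"])@X+np.array(c["t"]);s=p[:2]/p[2];s=s*(1+c["k1"]*(s@s));return s*f+[c["cx"],c["cy"]]
E
python3 - <<'E'
from h import *
s=read_state();print(s["time"],s["tool_pos"],s["ee_rot"],s["grip_width"],grasp_offset if 'grasp_offset' in globals() else None)
ims=[]
for n in("scene","side"):
    im,d=get_image(n);ims.append(im)
    for t in("rosette","board","turntable","dome","knob","figure_a","wax_tin"):
        for r in find_in(t,n)[:3]: print(n,t,round(r["conf"],2),np.round(r["xyz"],3),np.round(uv(n,np.array(r["xyz"]))))
cv2.imwrite("pics/a.png",cv2.resize(np.vstack(ims),(0,0),fx=.78,fy=.78))
E
```

```text
pics
0.0 [ 0.18175047 -0.62329776  0.1957774 ] [-9.65921599e-04  9.89945128e-01  1.41448585e-01 -9.59158938e-05] 0.09193043681784002 -0.0188
scene rosette 0.59 [0.579 0.212 0.021] [347. 206.]
scene rosette 0.56 [0.472 0.078 0.01 ] [292. 179.]
scene board 0.88 [0.602 0.227 0.013] [354. 215.]
scene board 0.31 [0.58  0.214 0.023] [348. 206.]
scene turntable 0.71 [ 0.55  -0.182  0.054] [195. 196.]
scene turntable 0.68 [0.799 0.006 0.049] [276. 284.]
scene dome 0.82 [ 0.568 -0.203  0.085] [185. 195.]
scene dome 0.31 [ 0.47  -0.174  0.124] [196. 154.]
scene knob 0.58 [ 0.468 -0.179  0.127] [194. 153.]
scene figure_a 0.75 [0.701 0.217 0.045] [361. 242.]
scene wax_tin 0.97 [0.798 0.006 0.048] [276. 283.]
side rosette 0.97 [0.563 0.201 0.02 ] [209. 173.]
side rosette 0.93 [0.454 0.074 0.015] [188. 219.]
side rosette 0.64 [0.574 0.06  0.01 ] [236. 207.]
side board 0.56 [0.55  0.206 0.01 ] [204. 176.]
side turntable 0.56 [ 0.497 -0.208  0.048] [260. 293.]
side dome 0.76 [ 0.528 -0.232  0.089] [282. 283.]
side knob 0.58 [ 0.463 -0.186  0.127] [238. 266.]
side figure_a 0.74 [0.681 0.204 0.041] [248. 153.]
side figure_a 0.64 [0.458 0.252 0.044] [163. 167.]
side wax_tin 0.62 [ 0.781 -0.007  0.038] [323. 187.]
```

View pics/a.png

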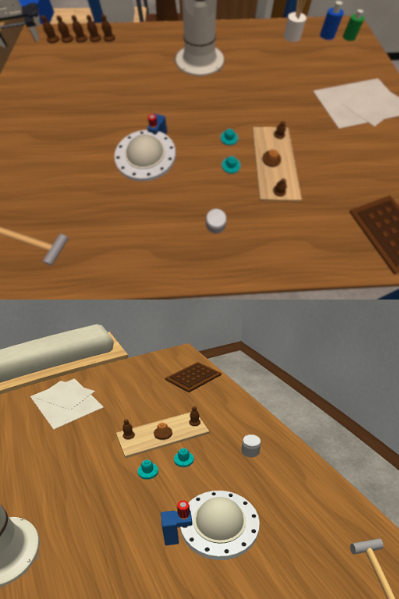

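The bronze candidate is at scene (347,206) / side (209,173) on the board. The two turquoise look-alikes are at scene (292,179) and (295,210). I'll confirm with a crop and fit the geometry from depth.

```bash
python3 - <<'E'
from h import *
from scipy.optimize import least_squares
crops=[]
for n in("scene","side"):
    im,d=get_image(n)
    P,u,v=pts(n,d)
    ctr=(347,206) if n=="scene" else (209,173)
    crops.append(cv2.resize(im[ctr[1]-45:ctr[1]+45,ctr[0]-65:ctr[0]+65],(0,0),fx=5,fy=3.3*5/3.3,interpolation=cv2.INTER_CUBIC)[:, :])
    c0=np.array([.55,-.205,.05])
    r=np.linalg.norm(P-c0,axis=1); q=P[(r<.085)&(P[:,2]>.062)&(np.hypot(*(P-c0)[:,:2].T)<.07)]
    f=least_squares(lambda x:np.linalg.norm(q-x,axis=1)-.06,c0,loss="soft_l1",f_scale=.002)
    print(n,"dome",len(q),f.x.round(4),np.abs(f.fun).mean())
    # top-facing plane of plate: z .04-.06 
    pl=P[(abs(P[:,2]-.05)<.006)&(np.hypot(*(P-c0)[:,:2].T)<.13)]
    print(" plate z",np.median(pl[:,2]))
    for t,i in(("knob",0),("rosette",0),("board",0)):
        m=trace(t,n)
        if m:
            mm=m[0]["mask"];Q,_,_=pts(n,d,mm);print(" ",t,m[0]["conf"],len(Q),np.median(Q,0).round(4),Q.min(0).round(3),Q.max(0).round(3))
            if t=="knob":
                Q=Q[(Q[:,2]>.1)&(Q[:,2]<.128)]
                g=least_squares(lambda x:np.hypot(*(Q[:,:2]-x).T)-.014,Q[:,:2].mean(0),loss="soft_l1",f_scale=.002);print("   cyl",g.x)
    # rosette: bronze points above board
    a=P[(np.hypot(P[:,0]-.572,P[:,1]-.208)<.045)&(P[:,2]>.03)]
    print(" bud pts",len(a),a.mean(0).round(4),a.min(0).round(3),a.max(0).round(3))
    b=a[(a[:,2]>.03)&(a[:,2]<.044)]
    g=least_squares(lambda x:np.hypot(*(b[:,:2]-x).T)-.018,a[:,:2].mean(0),loss="soft_l1",f_scale=.002);print("  bud cyl",len(b),g.x)
    br=P[(P[:,2]>.08)&(P[:,2]<.093)&(np.hypot(P[:,0]-.45,P[:,1]+.175)<.06)];print(" bracket",len(br),br.mean(0).round(3),br.min(0).round(3),br.max(0).round(3))
cv2.imwrite("pics/b.png",cv2.resize(np.vstack(crops),(0,0),fx=.66,fy=.66))
E
```

```text
scene dome 1401 [ 0.542  -0.2081  0.0495] 0.001055715357523398
 plate z 0.05019954796410654
  knob 0.55 172 [ 0.4687 -0.1778  0.1249] [ 0.352 -0.215 -0.002] [ 0.476 -0.164  0.135]
   cyl [ 0.45952805 -0.17847391]
  rosette 0.91 392 [0.4711 0.0799 0.0111] [ 0.413  0.051 -0.002] [0.494 0.116 0.047]
  board 0.9 3897 [0.5998 0.2266 0.0119] [ 0.408  0.154 -0.003] [0.725 0.311 0.053]
 bud pts 171 [0.5737 0.2144 0.0474] [0.553 0.199 0.03 ] [0.586 0.235 0.057]
  bud cyl 50 [0.56720353 0.21757821]
 bracket 227 [ 0.449 -0.167  0.087] [ 0.406 -0.207  0.08 ] [ 0.507 -0.14   0.093]
side dome 2469 [ 0.5433 -0.2077  0.0486] 0.0007863718127989089
 plate z 0.049045172652489505
  knob 0.73 306 [ 0.4567 -0.1856  0.1278] [ 0.445 -0.193  0.094] [ 0.473 -0.166  0.134]
   cyl [ 0.45978174 -0.17808726]
  rosette 0.83 426 [0.5735 0.063  0.0096] [ 0.547  0.043 -0.002] [0.611 0.104 0.044]
  board 0.66 2900 [0.5484 0.2075 0.0097] [ 0.417  0.15  -0.005] [0.723 0.307 0.053]
 bud pts 152 [0.5642 0.2066 0.045 ] [0.549 0.195 0.031] [0.584 0.225 0.055]
  bud cyl 60 [0.5672282  0.21471725]
 bracket 686 [ 0.444 -0.178  0.086] [ 0.403 -0.214  0.08 ] [ 0.51  -0.142  0.093]
```

View pics/b.png

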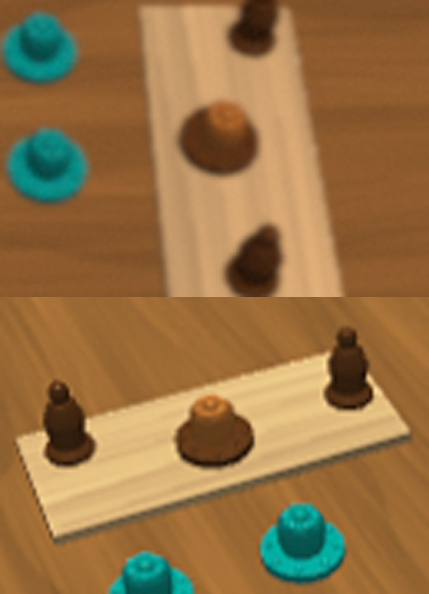

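The crop confirms it: the brown rosette is on the board between the two figures, and both turquoise ones stand off the board. I have the dome centre at (0.543,-0.208), the knob at (0.460,-0.178) and the rosette at (0.567,0.216). Next I go above the rosette, closing across the board.

```bash
python3 -m pendant '2.4 5.2 0.5 0 0 -0.03;2.4 5.2 0.5 0 0 -0.03;2.4 5.2 0.5 0 0 -0.03;2.4 5.2 0.5 0 0 -0.03;2.4 5.2 0.5 0 0 -0.03;2.4 5.2 0.5 0 0 -0.03;2.4 5.2 0.5 0 0 -0.03;2.4 5.2 0.5 0 0 -0.03;2.4 5.2 0.5 0 0 -0.03;2.4 5.2 0.5 0 0 -0.03' 1
python3 -m pendant '2.4 5.3 -0.5 0 0 -0.03;2.4 5.3 -0.5 0 0 -0.03;2.4 5.3 -0.5 0 0 -0.03;2.4 5.3 -0.5 0 0 -0.03;2.4 5.3 -0.5 0 0 -0.03;2.4 5.3 -0.5 0 0 0;0 0 0 0 0 0;0 0 0 0 0 0;0 0 0 0 0 0;0 0 0 0 0 0'
cat > look.py <<'E'
from h import *
import sys
from scipy.spatial.transform import Rotation as Ro
s=read_state();q=s["ee_rot"];y=Ro.from_quat([q[1],q[2],q[3],q[0]]).as_matrix();print(s["time"],s["tool_pos"],"z",y[:,2].round(3),"y",y[:,1].round(3),s["grip_width"],np.round(s["force"],1))
E
python3 look.py; python3 - <<'E'
from h import *
im,d=get_image("wrist");cv2.imwrite("pics/c.png",im);P,u,v=pts("wrist",d)
a=P[(np.hypot(P[:,0]-.567,P[:,1]-.215)<.04)&(P[:,2]>.018)]
top=a[a[:,2]>.045];print(len(a),top.min(0),top.max(0),((top.min(0)+top.max(0))/2).round(4),top.mean(0).round(4))
for lo,hi in((.018,.026),(.028,.046)):
    b=a[(a[:,2]>lo)&(a[:,2]<hi)];print(lo,len(b),b.min(0).round(4),b.max(0).round(4),((b.min(0)+b.max(0))/2).round(4))
for t in("rosette","figure_a"):
    for r in find_in(t,"wrist"):print(t,r["conf"],np.round(r["xyz"],4),uv("wrist",r["xyz"]).round())
E
```

```text
time: 2.45
tool_pos: [0.4227, -0.1024, 0.2475]
ee_rot: [0.001, 1.0, -0.009, 0.001]
force: [0.9, -0.9, 1.2]
grip_width: 0.0921
time: 3.7
tool_pos: [0.5664, 0.2121, 0.2172]
ee_rot: [0.0, 0.996, -0.084, 0.0]
force: [-0.3, -0.4, 0.7]
grip_width: 0.0919
3.7 [0.56644752 0.21213639 0.21720403] z [ 0.001 -0.001 -1.   ] y [-0.168 -0.986  0.001] 0.09186724708649635 [-0.3 -0.4  0.7]
27944 [0.55055302 0.17668227 0.04500285] [0.60158893 0.24365211 0.36514542] [0.5761 0.2102 0.2051] [0.5912 0.211  0.3418]
0.018 1139 [0.5368 0.1848 0.0182] [0.5997 0.2481 0.0244] [0.5682 0.2165 0.0213]
0.028 108 [0.5506 0.1988 0.0281] [0.5858 0.2341 0.046 ] [0.5682 0.2164 0.037 ]
rosette 0.82 [0.584  0.0856 0.0107] [355. 134.]
rosette 0.8 [0.5756 0.2122 0.0224] [261. 158.]
rosette 0.75 [0.4764 0.0852 0.0093] [362. 210.]
figure_a 0.82 [0.4733 0.2606 0.0345] [238. 239.]
figure_a 0.72 [0.6881 0.2132 0.0563] [243.  62.]
```

View pics/c.png

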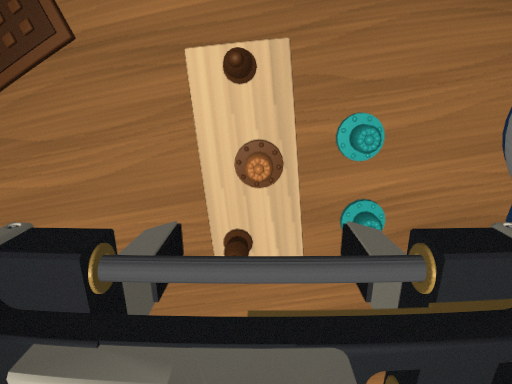

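The wrist view shows the bronze rosette at (259,163), the figures at (239,65) and (237,243), and the turquoise ones to the right. The rosette centre is (0.568,0.2165). I'll descend in two steps so the tips stop just above its disc.

```bash
python3 -m pendant '0.16 0.44 -2 0 0 0;0 0 -3 0 0 0;0 0 -3 0 0 0;0 0 -3 0 0 0;0 0 -2.5 0 0 0;0 0 -2 0 0 0;0 0 -1.5 0 0 0;0 0 -1 0 0 0;0 0 -0.6 0 0 0;0 0 0 0 0 0'; python3 look.py
```

```text
time: 5.1
tool_pos: [0.5677, 0.2185, 0.0307]
ee_rot: [0.0, 0.997, -0.083, 0.0]
force: [0.3, -0.1, 0.3]
grip_width: 0.0915
5.1 [0.56766814 0.2184586  0.03074636] z [ 0. -0. -1.] y [-0.165 -0.986  0.   ] 0.09152913785034496 [ 0.3 -0.1  0.3]
```

```bash
python3 -m pendant '0 -0.2 -0.4 0 0 0;0 0 0 0 0 0;0 0 0 0 0 0;0 0 0 0 0 0;0 0 0 0 0 0;0 0 0 0 0 0;0 0 0 0 0 0;0 0 0 0 0 0;0 0 0 0 0 0;0 0 0 0 0 0' -1; python3 look.py
```

```text
time: 6.35
tool_pos: [0.5676, 0.2164, 0.0268]
ee_rot: [0.0, 0.997, -0.083, 0.0]
force: [0.6, -0.2, 0.4]
grip_width: 0.0007
6.35 [0.56764339 0.21642094 0.02683057] z [ 0. -0. -1.] y [-0.165 -0.986  0.   ] 0.0007018537217814596 [ 0.6 -0.2  0.4]
```

The fingers closed empty, so I'll look.

```bash
python3 - <<'E'
from h import *
ims=[]
for n in("side","wrist"):
    im,d=get_image(n)
    if n=="side":
        im=cv2.resize(im[100:250,120:320],(512,384),interpolation=cv2.INTER_CUBIC)
    ims.append(im)
    for r in find_in("rosette",n):print(n,r["conf"],np.round(r["xyz"],4),uv(n,r["xyz"]).round())
cv2.imwrite("pics/d.png",cv2.resize(np.vstack(ims),(0,0),fx=.78,fy=.78))
E
```

```text
side 0.92 [0.5611 0.202  0.0204] [208. 173.]
side 0.92 [0.5744 0.0607 0.0106] [236. 207.]
side 0.74 [0.4533 0.0724 0.0111] [188. 221.]
wrist 0.9 [0.588  0.0914 0.0102] [433. 156.]
wrist 0.72 [0.4751 0.0903 0.0082] [433. 291.]
```

View pics/d.png

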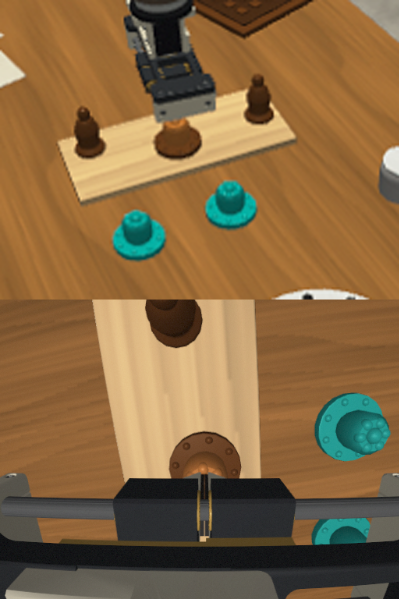

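```bash
python3 - <<'E'
from h import *
np.set_printoptions(suppress=True)
for n in("side","scene"):
    im,d=get_image(n);P,u,v=pts(n,d)
    k=(np.hypot(P[:,0]-.568,P[:,1]-.2165)<.09)&(P[:,2]>.024)
    Q=P[k];C=im[v[k],u[k]].astype(int)
    br=(C[:,2]-C[:,0]>40)  # bronze
    print(n,"bronze z max",Q[br&(np.hypot(Q[:,0]-.568,Q[:,1]-.2165)<.03)].max(0).round(3))
    for z0 in np.arange(.025,.16,.01):
        g=Q[(~br)&(Q[:,2]>=z0)&(Q[:,2]<z0+.01)]
        if len(g):print(z0.round(3),len(g),g.min(0).round(3),g.max(0).round(3))
    cv2.imwrite("pics/e_%s.png"%n,cv2.resize(im[140:220,150:270] if n=="side" else im[150:260,290:420],(0,0),fx=5,fy=5,interpolation=cv2.INTER_CUBIC))
c=get_calibration("wrist");print("wrist cam pos",-np.array(c["R"]).T@c["t"],uv("wrist",read_state()["tool_pos"]),uv("side",read_state()["tool_pos"]))
E
```

```text
side bronze z max [0.587 0.223 0.21 ]
0.115 16 [0.528 0.128 0.12 ] [0.568 0.299 0.125]
0.125 75 [0.528 0.127 0.125] [0.579 0.302 0.135]
0.135 196 [0.527 0.127 0.135] [0.604 0.301 0.145]
0.145 86 [0.53  0.169 0.145] [0.604 0.299 0.155]
0.155 348 [0.517 0.127 0.155] [0.59  0.304 0.165]
scene bronze z max [0.594 0.244 0.163]
0.055 8 [0.575 0.206 0.061] [0.578 0.227 0.065]
0.065 25 [0.575 0.2   0.065] [0.579 0.227 0.074]
0.075 32 [0.567 0.198 0.075] [0.58  0.229 0.085]
0.085 31 [0.573 0.199 0.085] [0.58  0.23  0.095]
0.095 7 [0.578 0.221 0.095] [0.581 0.227 0.104]
0.125 60 [0.547 0.129 0.125] [0.617 0.292 0.135]
0.135 255 [0.53  0.13  0.135] [0.618 0.292 0.145]
0.145 164 [0.537 0.132 0.145] [0.618 0.292 0.155]
0.155 490 [0.52  0.127 0.155] [0.618 0.305 0.165]
wrist cam pos [0.63961608 0.20487073 0.21381823] [262.24198386 219.60913321] [207.9466921  167.15269389]
```

View pics/e_side.png

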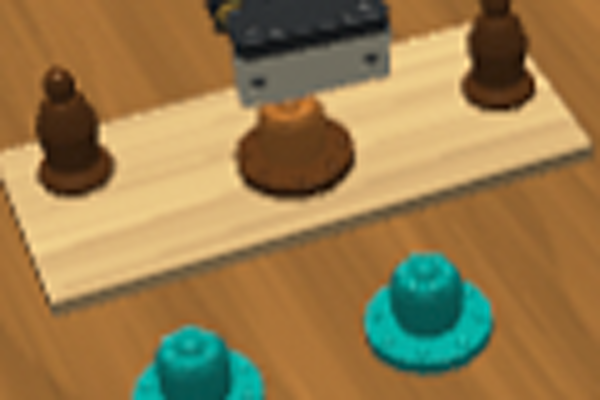

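```bash
python3 - <<'E'
from h import *
np.set_printoptions(suppress=True)
im,d=get_image("wrist");P,u,v=pts("wrist",d)
for r in range(196,300,6):
    k=(v==r)&(abs(u-262)<=2)
    print(r,P[k].mean(0).round(3),im[r,262])
E
```

```text
196 [0.585 0.214 0.032] [29 56 89]
202 [0.585 0.214 0.044] [ 36  68 107]
208 [0.583 0.214 0.048] [ 38  75 121]
214 [0.581 0.214 0.052] [ 56 106 169]
220 [0.577 0.215 0.053] [ 57 113 181]
226 [0.577 0.215 0.06 ] [25 35 48]
232 [0.577 0.215 0.068] [23 40 53]
238 [0.577 0.215 0.075] [32 46 64]
244 [0.577 0.215 0.082] [24 34 49]
250 [0.577 0.215 0.089] [34 46 64]
256 [0.598 0.212 0.134] [39 39 43]
262 [0.597 0.212 0.137] [78 79 76]
268 [0.596 0.212 0.139] [82 82 83]
274 [0.595 0.212 0.139] [92 92 91]
280 [0.593 0.213 0.139] [89 89 88]
286 [0.566 0.217 0.102] [ 94 120 140]
292 [0.564 0.217 0.102] [ 91 117 137]
298 [0.56  0.218 0.102] [ 91 117 137]
```

All cameras put the real fingertips at z≈0.057, just above the bud, while the state reads 0.027. The state's z is about 30 mm low, so I'll trust the cameras. I'll open, go down 1.5 cm and check the tips.

```bash
python3 -m pendant '0 0 0 0 0 0;0 0 0 0 0 0;0 0 0 0 0 0;0 0 0 0 0 0;0 0 0 0 0 0;0 0 -0.5 0 0 0;0 0 -0.5 0 0 0;0 0 -0.5 0 0 0;0 0 0 0 0 0;0 0 0 0 0 0' 1; python3 look.py; cat > tips.py <<'E'
from h import *
np.set_printoptions(suppress=True)
im,d=get_image("wrist");P,u,v=pts("wrist",d)
c=get_calibration("wrist");print("cam",(-np.array(c["R"]).T@c["t"]).round(4))
t=np.array(read_state()["tool_pos"])
k=(abs(P[:,0]-t[0]-.005)<.02)&(np.abs(P[:,1]-t[1])>.025)&(np.abs(P[:,1]-t[1])<.075)&(v>190)
Q=P[k]
for s in(-1,1):
    q=Q[(Q[:,1]-t[1])*s>0]
    h,e=np.histogram(q[:,2],bins=np.arange(0,.15,.006)+t[2]-.03);print(s,[(round(a,3),int(b)) for a,b in zip(e,h) if b])
cv2.imwrite("pics/tips%.1f.png"%read_state()["time"],im)
E
python3 tips.py; ls pics
```

```text
time: 7.95
tool_pos: [0.5676, 0.2166, 0.0118]
ee_rot: [-0.0, 0.997, -0.083, 0.0]
force: [-0.9, -0.4, 0.4]
grip_width: 0.0909
7.95 [0.56761779 0.21655043 0.01182395] z [ 0.  0. -1.] y [-0.165 -0.986 -0.   ] 0.09087029107881121 [-0.9 -0.4  0.4]
cam [0.6397 0.205  0.1989]
-1 [(np.float64(-0.006), 688), (np.float64(-0.0), 112), (np.float64(0.006), 1049), (np.float64(0.012), 156), (np.float64(0.018), 413), (np.float64(0.024), 2), (np.float64(0.036), 20), (np.float64(0.042), 129), (np.float64(0.048), 199), (np.float64(0.054), 236), (np.float64(0.06), 252), (np.float64(0.066), 240), (np.float64(0.072), 258), (np.float64(0.078), 183), (np.float64(0.084), 167), (np.float64(0.09), 132), (np.float64(0.096), 185), (np.float64(0.102), 234), (np.float64(0.108), 390), (np.float64(0.114), 629), (np.float64(0.12), 2724)]
1 [(np.float64(0.006), 2406), (np.float64(0.012), 340), (np.float64(0.018), 342), (np.float64(0.024), 2), (np.float64(0.036), 22), (np.float64(0.042), 158), (np.float64(0.048), 212), (np.float64(0.054), 226), (np.float64(0.06), 245), (np.float64(0.066), 249), (np.float64(0.072), 263), (np.float64(0.078), 214), (np.float64(0.084), 224), (np.float64(0.09), 180), (np.float64(0.096), 239), (np.float64(0.102), 261), (np.float64(0.108), 287), (np.float64(0.114), 264), (np.float64(0.12), 171)]
a.png
b.png
c.png
d.png
e_scene.png
e_side.png
tips8.0.png
```

The tips are at z≈0.041 by depth against 0.012 read, so the bias is a steady +29 mm. I'll go down another 1.4 cm and close.

```bash
python3 -m pendant '0 0 -0.5 0 0 0;0 0 -0.5 0 0 0;0 0 -0.4 0 0 0;0 0 0 0 0 0;0 0 0 0 0 0;0 0 0 0 0 0;0 0 0 0 0 0;0 0 0 0 0 0;0 0 0 0 0 0;0 0 0 0 0 0'; python3 look.py; python3 -m pendant '0 0 0 0 0 0;0 0 0 0 0 0;0 0 0 0 0 0;0 0 0 0 0 0;0 0 0 0 0 0;0 0 0 0 0 0;0 0 0 0 0 0;0 0 0 0 0 0;0 0 0 0 0 0;0 0 0 0 0 0' -1; python3 look.py
```

```text
time: 9.25
tool_pos: [0.5676, 0.2164, -0.0022]
ee_rot: [0.0, 0.997, -0.083, 0.0]
force: [-0.5, 0.0, -0.7]
grip_width: 0.0921
9.25 [ 0.56763339  0.21640435 -0.00216557] z [ 0. -0. -1.] y [-0.165 -0.986  0.   ] 0.09213062225199223 [-0.5  0.  -0.7]
time: 10.5
tool_pos: [0.5676, 0.2163, -0.0022]
ee_rot: [0.0, 0.997, -0.083, -0.0]
force: [1.3, -0.0, 0.7]
grip_width: 0.0352
10.5 [ 0.56761206  0.21631023 -0.00218773] z [-0. -0. -1.] y [-0.165 -0.986  0.   ] 0.03518639347364066 [ 1.3 -0.   0.7]
```

It's gripped (35 mm). Now lift and carry it to above the dome.

```bash
python3 -m pendant '0 0 1 0 0 0;0 0 2 0 0 0;0 0 3 0 0 0;0 0 3 0 0 0;0 0 3 0 0 0;0 -2 1.8 0 0 0;-0.3 -4 0 0 0 -0.02;-0.3 -5 0 0 0 -0.02;-0.3 -5 0 0 0 -0.02;-0.3 -5 0 0 0 -0.02'; python3 -m pendant '-0.3 -5 0 0 0 -0.02;-0.3 -5 0 0 0 -0.02;-0.3 -5 0 0 0 -0.02;-0.3 -3.5 0 0 0 -0.02;-0.1 -2 0 0 0 -0.02;0 -0.95 0 0 0 0;0 0 0 0 0 0;0 0 0 0 0 0;0 0 0 0 0 0;0 0 0 0 0 0'; python3 look.py
cat > m.py <<'E'
from h import *
from scipy.optimize import least_squares
np.set_printoptions(suppress=True)
import sys
t=np.array(read_state()["tool_pos"]); zu=t[2]+.0142
ims=[]
for n in("side","scene","wrist"):
    im,d=get_image(n);P,u,v=pts(n,d);C=im[v,u].astype(int)
    ims.append(im)
    rr=np.hypot(P[:,0]-.543,P[:,1]+.208)
    q=P[(rr<.062)&(P[:,2]>.062)&(P[:,2]<min(.108,zu-.006))&(np.linalg.norm(P-[.543,-.208,.05],axis=1)<.07)]
    if len(q)>80:
        f=least_squares(lambda x:np.linalg.norm(q-x,axis=1)-.06,[.543,-.208,.05],loss="soft_l1",f_scale=.002);print(n,"dome",len(q),f.x.round(4))
    # rim of disc: bronze points
    b=P[(C[:,2]-C[:,0]>25)&(np.hypot(P[:,0]-t[0],P[:,1]-t[1])<.045)&(P[:,2]>zu-.01)&(P[:,2]<zu+.02)]
    if len(b)>20:
        print(n,"disc",len(b),b.min(0).round(4),b.max(0).round(4))
        e=b[b[:,2]<zu+.008]
        if len(e)>15:
            g=least_squares(lambda x:np.hypot(*(e[:,:2]-x).T)-.032,t[:2],loss="soft_l1",f_scale=.001);print("   rim fit",len(e),g.x.round(4))
a=cv2.resize(ims[0][190:350,170:370],(500,400));b=cv2.resize(ims[1][110:230,120:270],(500,400))
cv2.imwrite("pics/m%.1f.png"%t[2],a); cv2.imwrite("pics/mm%d.png"%(1000*t[2]),cv2.resize(np.vstack([a,b]),(375,600)))
cv2.imwrite("pics/w%d.png"%(1000*t[2]),ims[2])
E
python3 m.py; ls pics
```

```text
time: 11.75
tool_pos: [0.5557, 0.0051, 0.1374]
ee_rot: [0.0, 0.992, -0.123, 0.001]
force: [1.5, -0.3, -1.9]
grip_width: 0.0349
time: 13.0
tool_pos: [0.5428, -0.2072, 0.1358]
ee_rot: [-0.0, 0.985, -0.172, -0.0]
force: [-0.1, 0.4, -2.8]
grip_width: 0.0346
13.0 [ 0.5427941  -0.20723085  0.13583302] z [-0.  0. -1.] y [-0.338 -0.941 -0.   ] 0.03464776278579761 [-0.1  0.4 -2.8]
side dome 2167 [ 0.5433 -0.2078  0.0485]
side disc 101 [ 0.5106 -0.2412  0.1495] [ 0.5501 -0.1844  0.1618]
   rim fit 49 [ 0.5439 -0.2079]
scene dome 1224 [ 0.5422 -0.2082  0.0493]
scene disc 252 [ 0.5364 -0.2395  0.1501] [ 0.5754 -0.1764  0.17  ]
   rim fit 60 [ 0.541  -0.2083]
wrist dome 7104 [ 0.5424 -0.207   0.0489]
wrist disc 3211 [ 0.5374 -0.2394  0.1495] [ 0.5751 -0.1803  0.17  ]
   rim fit 361 [ 0.5422 -0.2071]
a.png
b.png
c.png
d.png
e_scene.png
e_side.png
m0.1.png
mm135.png
tips8.0.png
w135.png
```

All three cameras agree the rosette is within about 1 mm of the dome's centre. I'll lower it, creeping at the end.

```bash
python3 -m pendant '0 0 -1 0 0 0;0 0 -1 0 0 0;0 0 -0.8 0 0 0;0 0 -0.4 0 0 0;0 0 -0.3 0 0 0;0 0 -0.2 0 0 0;0 0 -0.1 0 0 0;0 0 0 0 0 0;0 0 0 0 0 0;0 0 0 0 0 0'; python3 m.py
```

```text
time: 14.4
tool_pos: [0.5427, -0.2081, 0.098]
ee_rot: [0.0, 0.985, -0.172, 0.0]
force: [0.4, 0.3, -2.9]
grip_width: 0.0348
side dome 1631 [ 0.5434 -0.2077  0.0486]
side disc 79 [ 0.5104 -0.2407  0.1025] [ 0.5455 -0.1871  0.1254]
   rim fit 42 [ 0.5439 -0.2083]
scene dome 1029 [ 0.5421 -0.2083  0.0494]
scene disc 274 [ 0.5359 -0.2394  0.1023] [ 0.5751 -0.1767  0.132 ]
   rim fit 97 [ 0.5402 -0.2088]
wrist dome 8400 [ 0.5425 -0.2069  0.0489]
wrist disc 3180 [ 0.5374 -0.2397  0.1023] [ 0.5752 -0.1806  0.1322]
   rim fit 387 [ 0.5419 -0.2074]
```

```bash
python3 -m pendant '0.05 0.05 0 0 0 0;0 0 -0.05 0 0 0;0 0 -0.05 0 0 0;0 0 -0.05 0 0 0;0 0 -0.03 0 0 0;0 0 -0.02 0 0 0;0 0 0 0 0 0;0 0 0 0 0 0;0 0 0 0 0 0;0 0 0 0 0 0'; python3 look.py
```

```text
time: 15.8
tool_pos: [0.5431, -0.2076, 0.0958]
ee_rot: [0.0, 0.985, -0.172, 0.0]
force: [0.3, -0.9, -2.5]
grip_width: 0.0347
15.8 [ 0.54312923 -0.20760149  0.09582531] z [ 0. -0. -1.] y [-0.339 -0.941  0.   ] 0.03471504443606597 [ 0.3 -0.9 -2.5]
```

```bash
python3 -m pendant '0 0 -0.02 0 0 0;0 0 -0.02 0 0 0;0 0 -0.02 0 0 0;0 0 -0.02 0 0 0;0 0 -0.02 0 0 0;0 0 0 0 0 0;0 0 0 0 0 0;0 0 0 0 0 0;0 0 0 0 0 0;0 0 0 0 0 0'; python3 look.py
```

```text
time: 17.05
tool_pos: [0.5434, -0.2077, 0.0956]
ee_rot: [0.0, 0.985, -0.172, 0.0]
force: [-2.3, 0.8, 6.4]
grip_width: 0.0349
17.05 [ 0.54343507 -0.20767046  0.09559581] z [ 0.001 -0.001 -1.   ] y [-0.339 -0.941  0.   ] 0.03486802694317546 [-2.3  0.8  6.4]
```

Contact is made at about 9 N. I'll ease off slightly and release.

```bash
python3 -m pendant '0 0 0.04 0 0 0;0 0 0.02 0 0 0;0 0 0 0 0 0;0 0 0 0 0 0;0 0 0 0 0 0;0 0 0 0 0 0;0 0 0 0 0 0;0 0 0 0 0 0;0 0 0 0 0 0;0 0 0 0 0 0'; python3 -m pendant '0 0 0 0 0 0;0 0 0 0 0 0;0 0 0 0 0 0;0 0 0 0 0 0;0 0 0 0 0 0;0 0 0 0 0 0;0 0 0 0 0 0;0 0 0 0 0 0;0 0 0 0 0 0;0 0 0 0 0 0' 1;python3 m.py
```

```text
time: 18.3
tool_pos: [0.5433, -0.2077, 0.0956]
ee_rot: [0.0, 0.985, -0.172, 0.0]
force: [-2.4, 0.8, 6.1]
grip_width: 0.0354
time: 19.55
tool_pos: [0.5432, -0.2076, 0.0954]
ee_rot: [0.0, 0.985, -0.172, 0.0]
force: [-0.3, 0.5, 0.0]
grip_width: 0.0922
side dome 1522 [ 0.5434 -0.2078  0.0487]
side disc 75 [ 0.5083 -0.2392  0.0998] [ 0.5287 -0.1874  0.1213]
   rim fit 51 [ 0.5442 -0.2075]
scene dome 957 [ 0.5423 -0.2082  0.0492]
scene disc 380 [ 0.5179 -0.24    0.0997] [ 0.5773 -0.1737  0.1295]
   rim fit 139 [ 0.5415 -0.2087]
wrist dome 9015 [ 0.5426 -0.2069  0.0488]
wrist disc 4516 [ 0.5208 -0.2401  0.0996] [ 0.5763 -0.1751  0.1296]
   rim fit 443 [ 0.5424 -0.2068]
```

View pics/mm95.png

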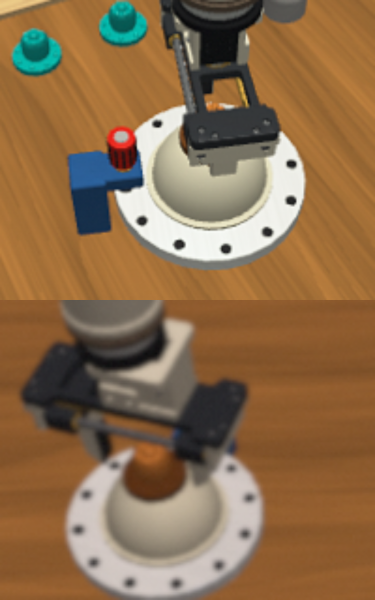

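The pictures show the rosette sitting on the crown with the fingers clear. I'll rise straight up, move over the knob and check.

```bash
python3 -m pendant '0 0 0.5 0 0 0;0 0 1 0 0 0;0 0 1.5 0 0 0;0 0 2 0 0 0;0 0 2 0 0 0;0 0 1 0 0 0;-2 0.7 0 0 0 0;-3 1.1 0 0 0 0;-2.35 0.86 0 0 0 0;-1 0.3 0 0 0 0'; python3 -m pendant '0 0 0 0 0 0;0 0 0 0 0 0;0 0 0 0 0 0;0 0 0 0 0 0;0 0 0 0 0 0;0 0 0 0 0 0;0 0 0 0 0 0;0 0 0 0 0 0;0 0 0 0 0 0;0 0 0 0 0 0'; python3 look.py
cat > k.py <<'E'
from h import *
from scipy.optimize import least_squares
np.set_printoptions(suppress=True)
ims=[]
for n in("side","scene","wrist"):
    im,d=get_image(n);P,u,v=pts(n,d);C=im[v,u].astype(int);ims.append(im)
    k=(C[:,2]-C[:,1]>60)&(C[:,2]-C[:,0]>60)&(C[:,1]<70)&(np.hypot(P[:,0]-.46,P[:,1]+.178)<.03)&(P[:,2]>.09)
    q=P[k]
    if len(q)>15:
        g=least_squares(lambda x:np.hypot(*(q[:,:2]-x).T)-.014,[.46,-.178],loss="soft_l1",f_scale=.001);print(n,"knob",len(q),g.x.round(4),"z",np.percentile(q[:,2],[2,98]).round(4),"ctr",((q.min(0)+q.max(0))/2).round(4))
    b=P[(C[:,2]-C[:,0]>40)&(C[:,1]-C[:,0]>12)&(np.hypot(P[:,0]-.543,P[:,1]+.208)<.04)&(P[:,2]>.102)&(P[:,2]<.16)]
    if len(b)>20: 
        e=b[(b[:,2]<.121)];t=b[b[:,2]>.14]
        print(n,"rosette",len(b),b.min(0).round(4),b.max(0).round(4),"top",t.mean(0).round(4))
        if n!="side" :
            p=e[(e[:,2]>.115)];A=np.c_[p[:,:2]-[.543,-.208],np.ones(len(p))];print("   disc-top plane slope",np.linalg.lstsq(A,p[:,2],rcond=None)[0].round(3))
s=read_state();tm="%.1f"%s["time"]
a=cv2.resize(ims[0][190:350,170:370],(375,300));b=cv2.resize(ims[2],(400,300))
o=np.zeros((600,400,3),np.uint8);o[:300,:375]=a;o[300:]=b
cv2.imwrite("pics/k"+tm+".png",o);print(tm)
E
python3 k.py
```

```text
time: 20.95
tool_pos: [0.4585, -0.1777, 0.1757]
ee_rot: [0.0, 0.985, -0.172, -0.0]
force: [-0.2, -0.8, -1.1]
grip_width: 0.0921
time: 22.2
tool_pos: [0.4596, -0.178, 0.1754]
ee_rot: [0.0, 0.985, -0.172, 0.0]
force: [-0.2, 0.4, 0.4]
grip_width: 0.0914
22.2 [ 0.45960965 -0.17800209  0.17544536] z [ 0. -0. -1.] y [-0.339 -0.941  0.   ] 0.09136131879807094 [-0.2  0.4  0.4]
side knob 147 [ 0.4601 -0.1773] z [0.0952 0.1328] ctr [ 0.4592 -0.1826  0.1138]
side rosette 788 [ 0.5121 -0.24    0.1145] [ 0.5741 -0.1772  0.1561] top [ 0.5409 -0.2124  0.1479]
scene knob 75 [ 0.4593 -0.1781] z [0.1034 0.1338] ctr [ 0.4623 -0.1783  0.1169]
scene rosette 434 [ 0.5187 -0.2367  0.1033] [ 0.5757 -0.1762  0.1559] top [ 0.5482 -0.207   0.1485]
   disc-top plane slope [-0.002  0.005  0.119]
wrist knob 681 [ 0.4596 -0.1771] z [0.1087 0.1323] ctr [ 0.4605 -0.1774  0.1183]
wrist rosette 5290 [ 0.5117 -0.2388  0.1166] [ 0.5748 -0.1758  0.1555] top [ 0.5433 -0.2073  0.1485]
   disc-top plane slope [-0.009  0.001  0.119]
22.4
```

The rosette is level (disc slope under 1%) and the knob is directly under the tool. I'll descend around the knob.

```bash
python3 -m pendant '0 0.06 -1.5 0 0 0;0 0 -2 0 0 0;0 0 -2 0 0 0;0 0 -2 0 0 0;0 0 -1.5 0 0 0;0 0 -1 0 0 0;0 0 -0.6 0 0 0;0 0 0 0 0 0;0 0 0 0 0 0;0 0 0 0 0 0'; python3 look.py;  python3 -m pendant '0 0 0 0 0 0;0 0 0 0 0 0;0 0 0 0 0 0;0 0 0 0 0 0;0 0 0 0 0 0;0 0 0 0 0 0;0 0 0 0 0 0;0 0 0 0 0 0;0 0 0 0 0 0;0 0 0 0 0 0' -1; python3 look.py; python3 k.py
```

```text
time: 23.6
tool_pos: [0.4601, -0.1776, 0.0699]
ee_rot: [0.0, 0.985, -0.172, 0.001]
force: [-0.4, 0.2, 0.3]
grip_width: 0.0915
23.6 [ 0.46007229 -0.17762729  0.06994482] z [ 0.001 -0.001 -1.   ] y [-0.339 -0.941  0.   ] 0.09153653454588973 [-0.4  0.2  0.3]
time: 24.85
tool_pos: [0.4596, -0.1775, 0.0694]
ee_rot: [0.0, 0.985, -0.172, -0.0]
force: [-0.5, -0.6, -0.2]
grip_width: 0.0273
24.85 [ 0.45958605 -0.17747339  0.06940908] z [-0. -0. -1.] y [-0.339 -0.941  0.   ] 0.02732801692426709 [-0.5 -0.6 -0.2]
side rosette 786 [ 0.512  -0.2405  0.1152] [ 0.574  -0.178   0.1544] top [ 0.5408 -0.2126  0.1478]
scene knob 60 [ 0.459  -0.1759] z [0.1071 0.1344] ctr [ 0.4632 -0.1794  0.1199]
scene rosette 431 [ 0.5189 -0.2367  0.1127] [ 0.5744 -0.1767  0.1554] top [ 0.5482 -0.2068  0.1486]
   disc-top plane slope [-0.013 -0.002  0.12 ]
wrist knob 1465 [ 0.4594 -0.177 ] z [0.1015 0.1803] ctr [ 0.4651 -0.1784  0.1406]
wrist rosette 16586 [ 0.5119 -0.2386  0.1161] [ 0.5743 -0.1756  0.1553] top [ 0.543  -0.2071  0.1487]
   disc-top plane slope [-0.008  0.002  0.119]
25.0
```

It's holding the knob (27 mm). Now I'll pull up 2.8 cm and read the force.

```bash
python3 -m pendant '0 0 0.2 0 0 0;0 0 0.3 0 0 0;0 0 0.4 0 0 0;0 0 0.5 0 0 0;0 0 0.5 0 0 0;0 0 0.4 0 0 0;0 0 0.3 0 0 0;0 0 0.2 0 0 0;0 0 0 0 0 0;0 0 0 0 0 0'; python3 look.py; python3 k.py
```

```text
time: 26.25
tool_pos: [0.4595, -0.1774, 0.0973]
ee_rot: [0.0, 0.985, -0.172, -0.0]
force: [3.7, -3.2, -14.7]
grip_width: 0.0277
26.25 [ 0.45953158 -0.17743687  0.0973119 ] z [-0. -0. -1.] y [-0.339 -0.941  0.   ] 0.027693170713122058 [  3.7  -3.2 -14.7]
side rosette 785 [ 0.5114 -0.2416  0.1157] [ 0.5745 -0.1783  0.1546] top [ 0.541  -0.2125  0.1479]
scene knob 61 [ 0.4588 -0.1762] z [0.136  0.1612] ctr [ 0.4623 -0.1806  0.149 ]
scene rosette 435 [ 0.5203 -0.2365  0.1126] [ 0.5741 -0.1768  0.1551] top [ 0.5481 -0.2068  0.1483]
   disc-top plane slope [-0.001  0.002  0.119]
wrist knob 1466 [ 0.4594 -0.177 ] z [0.1289 0.1935] ctr [ 0.4652 -0.1782  0.1681]
wrist rosette 11696 [ 0.5118 -0.2392  0.1164] [ 0.5748 -0.1758  0.1556] top [ 0.5431 -0.2072  0.1486]
   disc-top plane slope [-0.007  0.003  0.119]
26.4
```

The knob follows, reading 27.9 mm and 14.7 N. Now I'll creep onto the stop.

```bash
python3 -m pendant '0 0 0.05 0 0 0;0 0 0.05 0 0 0;0 0 0.05 0 0 0;0 0 0.05 0 0 0;0 0 0.05 0 0 0;0 0 0 0 0 0;0 0 0 0 0 0;0 0 0 0 0 0;0 0 0 0 0 0;0 0 0 0 0 0'; python3 look.py; python3 k.py
```

```text
time: 27.65
tool_pos: [0.4595, -0.1774, 0.0995]
ee_rot: [-0.0, 0.985, -0.172, -0.0]
force: [5.4, -3.4, -16.6]
grip_width: 0.027
27.65 [ 0.45948792 -0.17743158  0.09952461] z [-0.  0. -1.] y [-0.339 -0.941 -0.   ] 0.02702665354109334 [  5.4  -3.4 -16.6]
side rosette 786 [ 0.5124 -0.2407  0.1152] [ 0.5749 -0.1778  0.1546] top [ 0.5408 -0.2124  0.1479]
scene knob 61 [ 0.4587 -0.1767] z [0.1367 0.1642] ctr [ 0.4614 -0.1798  0.1518]
scene rosette 435 [ 0.5206 -0.2368  0.1136] [ 0.5765 -0.1767  0.1551] top [ 0.5481 -0.2068  0.1483]
   disc-top plane slope [-0.004 -0.004  0.119]
wrist knob 1464 [ 0.4594 -0.177 ] z [0.1309 0.1624] ctr [ 0.4654 -0.1783  0.1698]
wrist rosette 11390 [ 0.5118 -0.239   0.1162] [ 0.5751 -0.1757  0.1555] top [ 0.5431 -0.2072  0.1486]
   disc-top plane slope [-0.007  0.003  0.119]
27.8
```

```bash
python3 -m pendant '0 0 0.03 0 0 0;0 0 0.03 0 0 0;0 0 0 0 0 0;0 0 0 0 0 0;0 0 0 0 0 0;0 0 0 0 0 0;0 0 0 0 0 0;0 0 0 0 0 0;0 0 0 0 0 0;0 0 0 0 0 0'; python3 look.py; python3 k.py; python3 - <<'E'
from h import *
for n in("scene","side"):
    get_image(n)
    for t in("figure_a","wax_tin"):
        for r in find_in(t,n): print(n,t,round(r["conf"],2),np.round(r["xyz"],3))
E
cp $(ls -t pics/k*.png|head -1) pics/fin.png
```

```text
time: 29.05
tool_pos: [0.4595, -0.1774, 0.0996]
ee_rot: [-0.0, 0.985, -0.172, -0.0]
force: [6.7, -3.8, -22.8]
grip_width: 0.0274
29.05 [ 0.45947806 -0.17737086  0.09957248] z [-0.     0.001 -1.   ] y [-0.339 -0.941 -0.001] 0.02743068345435814 [  6.7  -3.8 -22.8]
side rosette 787 [ 0.5116 -0.24    0.1149] [ 0.574  -0.1774  0.1553] top [ 0.5408 -0.2126  0.1479]
scene knob 62 [ 0.4591 -0.1764] z [0.1374 0.1647] ctr [ 0.461  -0.1801  0.1505]
scene rosette 439 [ 0.5183 -0.2361  0.1029] [ 0.576  -0.1763  0.157 ] top [ 0.5481 -0.207   0.1485]
   disc-top plane slope [0.004 0.005 0.119]
wrist knob 1458 [ 0.4594 -0.177 ] z [0.1309 0.1625] ctr [ 0.4654 -0.1783  0.1698]
wrist rosette 11381 [ 0.5117 -0.2388  0.1162] [ 0.5747 -0.1758  0.1556] top [ 0.5431 -0.2073  0.1486]
   disc-top plane slope [-0.008  0.003  0.119]
29.2
scene figure_a 0.7 [0.698 0.216 0.046]
scene figure_a 0.51 [0.472 0.261 0.04 ]
scene wax_tin 0.72 [0.797 0.006 0.05 ]
side figure_a 0.74 [ 0.522 -0.239  0.083]
side figure_a 0.52 [0.693 0.198 0.029]
side figure_a 0.5 [0.458 0.248 0.045]
side figure_a 0.44 [ 0.536 -0.221  0.121]
side wax_tin 0.76 [ 0.778 -0.002  0.04 ]
```

View pics/fin.png

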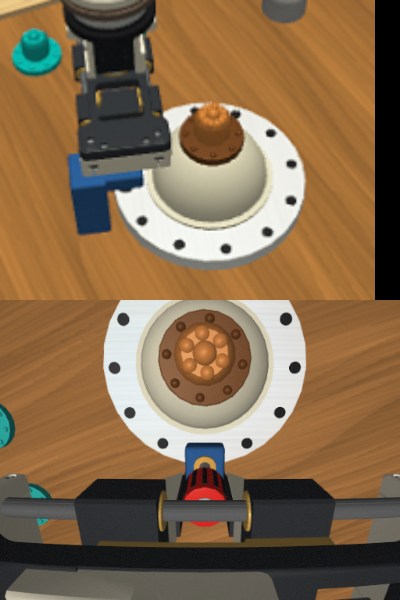

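Force has risen to 22.8 N with almost no further travel, so the pin is on its stop. The picture shows the rosette level on the crown and the knob gripped.

```bash
python3 -c "
from plant import *
print(sign_off())"
```

```text
the job is handed in; nothing more can be done
None
```

The bronze rosette is balanced on the dome's crown and let go. The arm is holding the red knob pulled up to its stop, and I handed the job in at about 29.5 s.

**Last checks:**
- **Rosette:** it sits within about 1 mm of the dome's centre, and its disc is level to within 1%.
- **Pin:** travel is about 30 mm, since the knob's top went from 132 to 162 mm. The pull then rose from 16.6 to 22.8 N with almost no further movement, so it is on the stop. The grip still reads 27 mm.
- **Bystanders:** the figures and the wax tin show no move beyond the networks' error. The largest change was about 12 mm, on one side-camera reading of the figure at the +x end. The scene camera has that figure within 3 mm of where it started. I never reached for the turquoise look-alikes.

**What disagreed or failed:**
- **Height reading:** the state's TCP height read about 29 mm lower than the fingertips in all three cameras. Because of this the first grasp closed empty just above the bud, without moving the rosette. I used the camera heights from then on.
- **False detections:** in the last side view the network also reported two "figures" on the dome. These were false detections of the dome and rosette.

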